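# Screw down and pin a tilted filter press, then open its feed tap

## Task

Close the filter press: crank its screw down, clockwise, until the cross hole in the square hub lines up with the locking pin, then push that pin fully home through the hub. Once it is locked, open the feed by turning the middle tap of the bank of three clockwise a full quarter turn to its stop, without turning the taps beside it; knock nothing over or away, and leave everything released.

Things in the scene. Friction and masses are not known exactly. Their poses are not given: they have to be found in the camera images.
- press: Filter press on a grey base 150 x 136 mm, fixed to the bench. Origin on the bench top, mid-width, 20 mm behind the base's front edge; x points to its back, y to its left, z up. Its screw axis leans 30 degrees to its front: direction w = (-0.5, 0, 0.866) in these axes. Let u = (0.866, 0, 0.5), square to w and y. The yoke is a bar 124 mm wide along y, 32 mm along u.
- spindle_axis (a point): Fixed point where the screw axis and the pin's axis cross, at (-3, 0, 148) mm in press; same axes as press. Two steel lugs with bores for the pin stand at y = 17 to 27 mm and -17 to -27 mm (22 mm along u, top 12 mm above the point along w). The yoke's top face is 16 mm below the point along w, round nuts on it at y = 50 and -50 mm 10 to 12 mm below.
- crank (a joint): Angle of the crank in rad, growing clockwise seen from above down its axis, range 0 to 13.37; the screw sinks 10 mm a turn. The cross hole is in line with the pin only at 12.566 (within about 0.15): the arm then points straight away from the pin head, to -y of the press. Half a turn sooner the hole is 5 mm too high. Starts 1.2 to 2 turns short. About 1 N at the handle turns it; it stays where left.
- hub_hole (a point): Centre of the 9 mm cross hole in the steel hub, 20 mm square and 26 mm high, on the screw axis under the crank arm. The hole runs along the crank arm. Lined up, this point coincides with spindle_axis.
- handle_mid (a point): Middle of the black crank handle, 18 mm across, 35 mm long, parallel to w, free to spin on the arm; its free end is 17 mm above the point, the arm (16 mm wide) 20 mm below, nothing else rises above the arm. At crank angle a it lies from spindle_axis 42 mm along -y*cos(a) - u*sin(a), and 41 + 10*(12.566 - a)/6.283 mm along w. It is the place to hold for cranking.
- lock_pin (a joint): Travel of the captive 6 mm steel locking pin in m: 0 drawn out (as it starts), 0.040 fully home with its head against the lug. It slides level, towards -y of the press, takes 1 to 2 N and stays where left. The hub stops it after some 6 mm unless the hole is in line.
- pin_head (a point): Centre of the outer end face of the pin's dark round head (18 to 21 mm across, 14 mm long), on the left (+y) of the press: 81 mm from the screw axis at the start, 41 mm when home. Push it here towards -y of the press. The head's underside is about 5 mm above the yoke's top face.
- tap_bank: Aluminium block 62 x 160 x 30 mm fixed to the bench, carrying three equal black taps in a row along its y, 46 mm apart; brass hose tails on its back (+x). Origin at the centre of its underside, z up.
- tap_middle (a joint): Angle of the middle tap in rad: 0 shut (bar along the block's x), 1.571 open at its stop (bar along the row), growing clockwise seen from above. It may start up to 0.2. Light (0.03 N m), stays where it is left.
- tap_middle_grip (a point): Point on the upright axis of the middle tap, 60 mm above the bench, 11 mm below the bar's top. The bar is 34 mm long, 10 mm thick and 30 mm high, on a disc 32 mm across (disc top 42 mm above the bench). Pinch the bar across its thickness.
- tap_left (a joint): Angle of the tap at the block's +y, same kind; starts at 0 and must stay shut.
- tap_right (a joint): Angle of the tap at the block's -y, same kind; starts at 0 and must stay shut.
- beaker: Bystander, loose: glass beaker with a spout, 61 mm wide, 69 mm tall; origin at the centre of its underside. Leave it where it stands.
- flask: Bystander, loose: conical flask, 66 mm wide, 105 mm tall; origin at the centre of its underside. Leave it where it stands.
- wash_bottle: Bystander, loose: white squeeze bottle, 68 mm wide, 170 mm tall; origin at the centre of its underside. Leave it where it stands.
- timer: Bystander, loose: white bench timer, 42 x 62 x 62 mm; origin at the centre of its underside. Leave it where it stands.

How it is judged:
By the outcome, as a careful person would: the job done as asked, in the order asked, and still so for the second after the job is handed in, with the robot touching nothing.
It also fails if it takes over 69 s, if anything falls off the work surface, if the arm or the gripper's body presses on something with over 40 N, if the wrist force passes 120 N, or if a joint passes its speed limit or range.

## Robot

A 7-joint arm with a two-finger parallel gripper is mounted at the origin on a cart in front of the work surface, level with it; the furniture and walls round the work are solid. World frame = base frame: x ahead of the robot, y to its left, z up, the work surface at z = 0. Lengths are in m, angles in degrees, forces in N, time in s.
With the tool pointing down it reaches from about 0.425 to 0.875 m from the base axis. Payload 8.4 kg.
Tool frame: the origin (TCP) lies on the centre line of the jaws, within the pads' length; the fingertips stand bot.finger_overhang ahead of it and the grasp point (between the pads) lies 11 mm behind it (bot.finger_overhang is the distance from the TCP to the fingertips, in m); y points along the fingers, z is the direction in which the jaws open and shut, and the axes are right-handed (so a half turn about y gives the same grasp; the last joint's range is limited). The gripper opens to 85 mm and grips with 20 to 120 N. Pads are 22 mm wide; open, the fingers measure 114 mm over their backs; the gripper's body (76 mm by 85 mm) begins 54 mm behind the grasp point. The pads swing forward as they close: fully open they stand 13 mm farther back than shut.
Start: joints at [66.28, 19.091, 2.286, 83.961, -0.768, 76.965, -3.352], TCP at [0.201, -0.618, 0.239] pointing down, gripper open.
Joint ranges: [-147.57, 147.57], [-21.85, 119.76], [-74.77, 79.35], [14.55, 137.4], [-85.83, 265.84], [4.83, 119.75], [-152.11, 152.11]. Speed limits (degrees/s): [127.2, 127.2, 159.86, 159.86, 180, 180, 180].

## Interface

Orientations are given as a 3x3 rotation matrix whose columns are the frame's x, y, z axes.
In Python, from station import bot gives the robot as it stands.
- The arm moves only by the shell command python3 -m inch 'ROWS' [FORCE]. ROWS is JSON, one flat list of numbers, 7 for each row, row after row: the shift along the tool's x, y, z in m, then the turn, a rotation vector about the tool's x, y, z in degrees, then the finger opening in m, from 0 to 0.0854. In form: [x, y, z, wx, wy, wz, jaw, x, y, z, wx, wy, wz, jaw, ...]. A call has 1 to 20 rows; each row is the pose to reach, as a shift and turn from the pose commanded when the call began, along the tool's axes at that moment; what a row does not reach only later rows make up. A row lasts 1/8 s, in which the tool goes at most 62.5 mm and 10.7 degrees, less where a joint would pass 70% of its speed; a pose out of reach is approached as far as the arm can. A call with a gripper value outside its range is refused whole. The fingers move at their own pace and stop on an object; FORCE is the grip in N (left out, the last holds). Time passes only in rows, so rows that repeat a pose let the fingers close. It gives the time, the measured TCP pose, the force and the opening at its end, in the units of the state.
- bot.sense(): the state, without advancing time (a new reading comes with each control period).
- bot.capture(name): name is "scene" or "top" or "wrist"; returns a dict with "image" (420x560x3 uint8, blue, green, red), "K" (3x3 intrinsics, pixels), "k1" (the pictures are not rectified: a ray, as slopes to the right and down, at radius r is drawn at 1 + k1 r^2 times it, then the intrinsics apply), "T" (4x4, takes a point from camera to world coordinates). Camera axes: x right, y up, looking along -z (the intrinsics and any distortion apply to the point x, -y, -z); pixel columns grow to the right and rows downward; lengths in m; the calibration is good to about 2 mm. A picture is of the moment at which its call begins. There is no depth.
- bot.finish_job(): hands the job in, once; it reports no verdict.
Trained networks look in a picture, given as the dict that the camera call returned (one of the last four; its "shot" number tells which), for a name from the list of things; names that differ only in an ending like _2 or _b are one class to them, and where a whole thing is asked for, a point or a joint stands for the part that bears it (a point fixed in the world has none). Each returns a list of dicts, best first, with "confidence" (0 to 1); they miss things now and then, are a little off and sometimes report something else, mostly with a low value. They report only what shows in the picture. A call takes as long as a camera call.
- bot.search_frame(picture, query): "uv" ([column, row] in pixels, amid what is visible of it).
The state is a dict: "time_s": time; "joints": joint angles; "qvel": joint speeds; "joint_torque": joint torques, N m; "ee_pos": TCP position; "eef_rot": TCP orientation; "wrist_force": force on the tool from outside, world axes, zero at the start; "wrist_torque": the same for the moment, N m; "width": finger opening in m.
Only numpy, scipy, OpenCV 4.12 (cv2) and the standard library are available. Lean on these libraries where they do the work, as an engineer would, in place of code of your own. Each camera call takes 0.05 s, during which the arm holds its last target. There are 200 camera calls.

## Working session

There is one attempt and no reset: what is moved stays moved. The work goes in short steps, Python scripts to look and compute and a shell command to move; the robot and the scene stay as the last step left them, time stands still between calls to the robot, and variables do not carry over. Pictures are saved under pics/ and viewed, about 8 in all and at most 12, crops included, and the job is handed in when it is done.

```bash
ls; mkdir -p pics; cat > h.py <<'E'
import numpy as np, cv2
from station import bot
def ray(p,uv):
    K=p["K"];s=np.array([(uv[0]-K[0][2])/K[0][0],(uv[1]-K[1][2])/K[1][1]]);r=s.copy()
    for _ in range(20): r=s/(1+p["k1"]*(r@r))
    T=np.array(p["T"]);d=T[:3,:3]@np.array([r[0],-r[1],-1]);return T[:3,3],d/np.linalg.norm(d)
def proj(p,X):
    T=np.array(p["T"]);c=T[:3,:3].T@(np.array(X)-T[:3,3]);s=np.array([c[0],-c[1]])/-c[2];s=s*(1+p["k1"]*(s@s))
    K=p["K"];return np.array([K[0][0]*s[0]+K[0][2],K[1][1]*s[1]+K[1][2]])
def onz(p,uv,z):
    o,d=ray(p,uv);return o+d*(z-o[2])/d[2]
def tri(rs):
    A=sum(np.eye(3)-np.outer(d,d) for o,d in rs);b=sum((np.eye(3)-np.outer(d,d))@o for o,d in rs);X=np.linalg.solve(A,b)
    return X,[np.linalg.norm(np.cross(X-o,d))*1000 for o,d in rs]
E
python3 - <<'E'
from h import *
np.set_printoptions(precision=4,suppress=True)
P={}
for c in ["scene","top"]:
    p=bot.capture(c);P[c]=p;cv2.imwrite(f"pics/{c}.png",p["image"]);print(c,np.array(p["T"]).tolist(),np.array(p["K"]).tolist(),p["k1"])
for n in ["press","crank","hub_hole","handle_mid","lock_pin","pin_head","tap_bank","tap_middle","tap_middle_grip","tap_left","tap_right","beaker","flask","wash_bottle","timer"]:
    for c in P:
        r=bot.search_frame(P[c],n)
        print(n,c,[(np.round(x["uv"],1).tolist(),round(x["confidence"],2)) for x in r[:3]])
s=bot.sense();print(s,bot.finger_overhang)
E
```

```text
pics
scene [[-0.681313439348696, 0.5261721905649063, -0.5088760391676728, -0.03185175245790949], [-0.7318296281458677, -0.5042679364481146, 0.45840947158434814, 0.5640237712248443], [-0.015407554339734699, 0.6847310962315705, 0.7286329206965466, 0.8864950066294219], [0.0, 0.0, 0.0, 1.0]] [[424.758996354512, 0.0, 279.08187034920593], [0.0, 424.758996354512, 216.75670852410656], [0.0, 0.0, 1.0]] -0.043449660285939454
top [[-0.0760769544526735, 0.972500118991269, -0.22012681700141382, 0.29557029483178154], [-0.9970858392319856, -0.07294374181635807, 0.0223391972298826, 0.10359993765761832], [0.005667998258022427, 0.22118483015748744, 0.9752154350213859, 1.120903587071989], [0.0, 0.0, 0.0, 1.0]] [[442.66436695485675, 0.0, 274.89770679341115], [0.0, 442.66436695485675, 209.15774726751405], [0.0, 0.0, 1.0]] 0.04076742050556173
press scene []
press top [([282.4, 185.4], 0.94)]
crank scene [([281.4, 190.9], 0.77)]
crank top [([286.3, 203.3], 0.75)]
hub_hole scene [([281.3, 189.7], 0.58), ([226.3, 305.4], 0.17)]
hub_hole top [([286.5, 197.4], 0.65), ([281.1, 187.2], 0.62)]
handle_mid scene []
[... 874 characters left out ...]
.6, 250.2], 0.48), ([283.8, 182.7], 0.46)]
timer scene [([379.1, 195.7], 0.59)]
timer top [([402.2, 246.8], 0.92)]
{'time_s': 1.6, 'joints': array([66.2778, 19.0916,  2.2861, 83.9611, -0.7697, 76.9655, -3.3518]), 'qvel': array([ 0.0722,  0.0269,  0.0328, -0.051 ,  0.0446, -0.0278,  0.0418]), 'joint_torque': array([  0.    , -65.8303,   1.3629, -40.5812,   0.0166,   0.003 ,
         0.0001]), 'ee_pos': array([ 0.2013, -0.618 ,  0.2393]), 'eef_rot': array([[-0.9509,  0.    ,  0.3096],
       [-0.3096,  0.0001, -0.9509],
       [-0.    , -1.    , -0.0001]]), 'wrist_force': array([-0.6244,  0.2241, -0.7492]), 'wrist_torque': array([ 0.0037, -0.0071, -0.0073]), 'width': 0.08544021298788847} 0.008
```

View pictures.

```bash
python3 - <<'E'
import cv2
a=cv2.imread("pics/scene.png")[130:350,150:430];b=cv2.imread("pics/top.png")[130:350,130:440]
cv2.imwrite("pics/s2.png",cv2.resize(a,None,fx=2.7,fy=2.7,interpolation=cv2.INTER_CUBIC));cv2.imwrite("pics/t2.png",cv2.resize(b,None,fx=2.5,fy=2.5,interpolation=cv2.INTER_CUBIC))
E
```

```text
(no output)
```

View pics/s2.png

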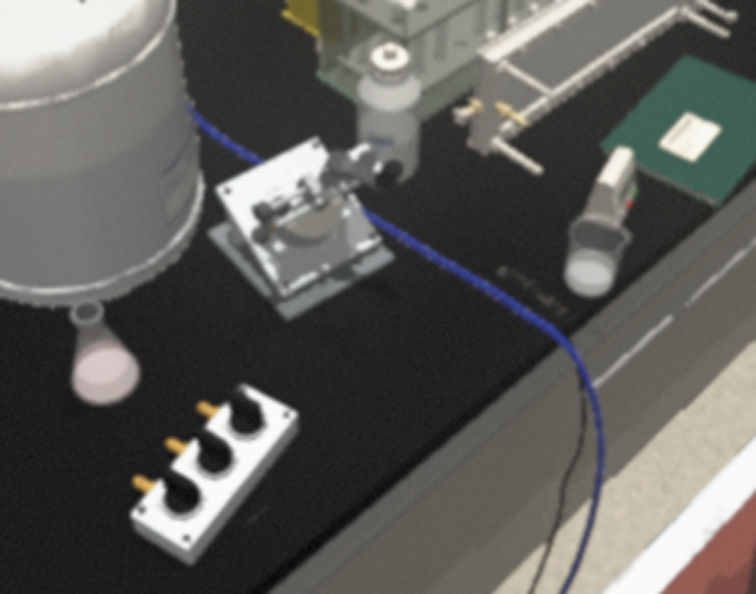

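View pics/t2.png

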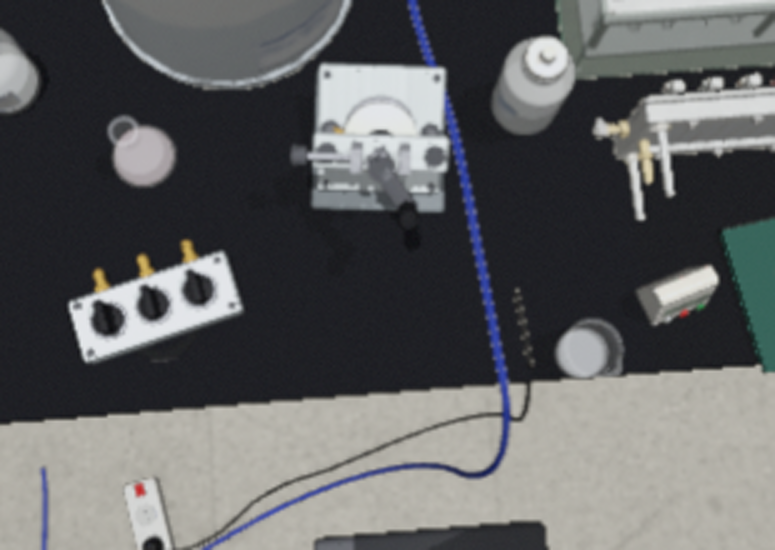

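```bash
python3 - <<'E'
import cv2,numpy as np
a=cv2.imread("pics/scene.png")[172:252,222:308];b=cv2.imread("pics/top.png")[150:230,238:324]
im=np.hstack([cv2.resize(x,(400,372),interpolation=cv2.INTER_CUBIC) for x in (a,b)])
for i in range(8):cv2.circle(im,(i*100,0),4,(0,0,255),-1)
cv2.imwrite("pics/z.png",cv2.convertScaleAbs(im,alpha=1.5))
E
```

```text
(no output)
```

View pics/z.png

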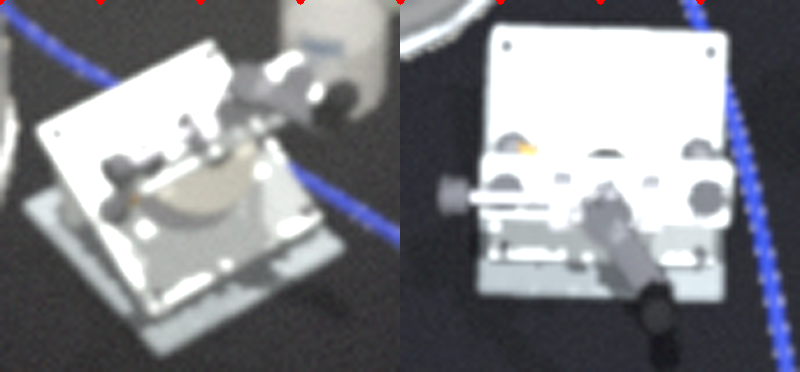

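```bash
cat >> h.py <<'E'
w=np.array([-.5,0,.866]);u=np.array([.866,0,.5]);yy=np.array([0,1.,0]);SA=np.array([-.003,0,.148])
def Rz(t): c,s=np.cos(t),np.sin(t);return np.array([[c,-s,0],[s,c,0],[0,0,1]])
def W(q,X): return Rz(q[2])@X+np.array([q[0],q[1],0])
def hand(a,h=0.): return SA+.042*(-yy*np.cos(a)-u*np.sin(a))+w*(.041+.01*(12.566-a)/6.2832+h)
E
python3 - <<'E'
from h import *
from scipy.optimize import least_squares
import pickle
class B: pass
T={"scene":None,"top":None}
P={c:bot.capture(c) for c in T}
tz=lambda x,y:(238+(x-400)/4.651,150+y/4.651)
sz=lambda x,y:(222+x/4.651,172+y/4.651)
def model(q):
    return {"pinend":SA+.081*yy,"nutL":SA+.05*yy-.01*w,"nutR":SA-.05*yy-.01*w,"hand":hand(q[3],.017)}
obs=[("top","pinend",tz(440,195)),("top","nutL",tz(507,189)),("top","nutR",tz(706,198)),("top","hand",tz(655,309)),("scene","hand",sz(338,100))]
def f(q):
    m=model(q);return np.concatenate([proj(P[c],W(q,m[n]))-np.array(o) for c,n,o in obs])
for a0 in [12.566-2*np.pi*1.8,12.566-2*np.pi*1.5,12.566-2*np.pi*1.3]:
    r=least_squares(f,[.62,.03,0,a0],x_scale=[.01,.01,.1,.1]);q=r.x
    print(q,np.degrees(q[2]),r.cost,r.fun.round(1))
m=model(q)
m.update({"FL":np.array([-.02,.068,0]),"FR":np.array([-.02,-.068,0]),"BR":np.array([.13,-.068,0]),"pinhome":SA+.041*yy,"pinin":SA+.067*yy})
for n in m:
    t=proj(P["top"],W(q,m[n]));s=proj(P["scene"],W(q,m[n]))
    print(n,"top z",(np.array([400,0])+(t-[238,150])*4.651).round(),"scene z",((s-[222,172])*4.651).round())
# tap bank
cam=lambda x,y:(130+x/2.5,130+y/2.5)
cs=lambda x,y:(150+x/2.7,130+y/2.7)
for n,p,l in (("top",P["top"],[cam(69,302),cam(223,252),cam(243,311),cam(88,360)]),("scene",P["scene"],[cs(132,515),cs(245,385),cs(298,412),cs(190,545)])):
    X=np.array([onz(p,c,.03) for c in l]);print(n,X[:,:2].round(4).tolist(),X.mean(0))
    print([np.linalg.norm(X[i]-X[i-1]).round(3) for i in range(4)])
for c,X in (("top",[cam(107,318),cam(153,303),cam(200,288)]),("scene",[cs(182,490),cs(213,452),cs(247,412)])):
    print([onz(P[c],x,.06).round(4).tolist() for x in X])
E
```

```text
[ 0.55621814  0.06145867 -0.10129498  1.02950205] -5.803774987840878 3.8200758186487 [-0.  -0.6 -0.6 -0.1  0.2 -0.9 -0.7  1.7  0.8 -1.5]
[ 0.55621814  0.06145867 -0.10129498  1.02950211] -5.803774619277323 3.8200758186512718 [-0.  -0.6 -0.6 -0.1  0.2 -0.9 -0.7  1.7  0.8 -1.5]
[ 0.55500145  0.06126342 -0.10853383  7.26423843] -6.218530170806635 0.41635708447105735 [ 0.1 -0.3 -0.5  0.3  0.3 -0.2 -0.1  0.4  0.1 -0.3]
pinend top z [440. 193.] scene z [106. 172.]
nutL top z [505. 190.] scene z [150. 153.]
nutR top z [707. 197.] scene z [299.  74.]
hand top z [655. 311.] scene z [338.  99.]
FL top z [477. 293.] scene z [160. 358.]
FR top z [721. 301.] scene z [345. 251.]
BR top z [726.  45.] scene z [201. 114.]
pinhome top z [522. 196.] scene z [168. 139.]
pinin top z [469. 194.] scene z [128. 160.]
top [[0.4586, 0.3747], [0.497, 0.2214], [0.4365, 0.2046], [0.4004, 0.3572]] [0.44811692 0.28949568 0.03      ]
[np.float64(0.061), np.float64(0.158), np.float64(0.063), np.float64(0.157)]
scene [[0.4555, 0.3765], [0.4934, 0.2225], [0.4376, 0.2068], [0.4, 0.3579]] [0.44662818 0.29095297 0.03      ]
[np.float64(0.058), np.float64(0.159), np.float64(0.058), np.float64(0.156)]
[[0.4359, 0.3315, 0.06], [0.4469, 0.2874, 0.06], [0.458, 0.2419, 0.06]]
[[0.429, 0.3394, 0.06], [0.4401, 0.2981, 0.06], [0.4516, 0.2514, 0.06]]
```

```bash
cat >> h.py <<'E'
from scipy.spatial.transform import Rotation as RR
Q=[.5560,.0614,-.103,1.01]
def rel(pos,Rt):
    s=bot.sense();R=np.array(s["eef_rot"]);p=np.array(s["ee_pos"])
    print("shift mm",(R.T@(pos-p)*1000).round(1),"rot",np.degrees(RR.from_matrix(R.T@Rt).as_rotvec()).round(2),"t",s["time_s"],"F",s["wrist_force"].round(1),"w",round(s["width"],4))
def Rcrank(q): return Rz(q[2])@np.column_stack([-u,-w,-yy])
E
python3 - <<'E'
from h import *
T=np.array
P={c:bot.capture(c) for c in ("top","scene")}
print("tank bottom",onz(P["top"],(220,164),0),onz(P["scene"],(150+200/2.7,130+220/2.7),0),onz(P["scene"],(150+100/2.7,130+300/2.7),0))
print("bottle",onz(P["top"],(345.4,164.2),.08),onz(P["scene"],(292.8,168.3),.08))
print("flask",onz(P["top"],(184.7,189.8),.03))
h=W(Q,hand(Q[3]));print("handle",h,"SA",W(Q,SA))
# TCP = grasp + 11mm ahead ; standoff 90 mm along w
R=Rcrank(Q); g=W(Q,hand(Q[3],.004))+R[:,1]*.011
print("graspTCP",g); rel(g-R[:,1]*.09,R); rel(g,R)
E
```

```text
tank bottom [0.68197718 0.21382698 0.        ] [7.13405621e-01 1.07481904e-01 1.11022302e-16] [ 6.94616807e-01  2.50416421e-01 -1.11022302e-16]
bottle [ 0.63090227 -0.10232174  0.08      ] [ 0.64573759 -0.10452178  0.08      ]
flask [0.60934463 0.30366123 0.03      ]
handle [0.49054284 0.04570886 0.18164992] SA [0.5530159  0.06170845 0.148     ]
graspTCP [0.49402429 0.045349   0.17558792]
shift mm [-442.7  -14.2 -558.4] rot [ 6.27 23.38 29.56] t 1.8 F [ 0.2  0.7 -0.3] w 0.0854
shift mm [-483.8   63.7 -540.1] rot [ 6.27 23.38 29.56] t 1.8 F [ 0.2  0.7 -0.3] w 0.0854
```

```bash
python3 -m inch '[0,-0.05,0,0,0,0,0.06, -0.02,-0.1,-0.025,0,0,0,0.06, -0.055,-0.11,-0.07,0,0,0,0.06, -0.09,-0.11,-0.115,0,0,0,0.06, -0.125,-0.11,-0.16,0,0,0,0.06, -0.16,-0.11,-0.205,1,3.9,4.9,0.06, -0.195,-0.11,-0.25,2,7.8,9.8,0.06, -0.23,-0.11,-0.295,3.1,11.7,14.7,0.06, -0.265,-0.11,-0.34,4.2,15.6,19.7,0.06, -0.3,-0.11,-0.385,5.2,19.5,24.6,0.06, -0.335,-0.11,-0.43,6.27,23.38,29.56,0.06, -0.37,-0.11,-0.475,6.27,23.38,29.56,0.06, -0.405,-0.11,-0.515,6.27,23.38,29.56,0.06, -0.443,-0.08,-0.558,6.27,23.38,29.56,0.06, -0.443,-0.04,-0.558,6.27,23.38,29.56,0.06, -0.443,-0.014,-0.558,6.27,23.38,29.56,0.06, -0.443,-0.014,-0.558,6.27,23.38,29.56,0.06, -0.443,-0.014,-0.558,6.27,23.38,29.56,0.06]' 20
python3 - <<'E'
from h import *
p=bot.capture("wrist");cv2.imwrite("pics/w1.png",p["image"])
R=Rcrank(Q); g=W(Q,hand(Q[3],.004))+R[:,1]*.011
rel(g,R)
for n in ["handle_mid","crank","hub_hole","pin_head"]: print(n,[(np.round(x["uv"],1).tolist(),round(x["confidence"],2)) for x in bot.search_frame(p,n)[:3]])
print("pred end",proj(p,W(Q,hand(Q[3],.017))),"mid",proj(p,W(Q,hand(Q[3]))),"SA",proj(p,W(Q,SA)),"nuts",proj(p,W(Q,SA+.05*yy-.01*w)),proj(p,W(Q,SA-.05*yy-.01*w)),"pinend",proj(p,W(Q,SA+.081*yy)))
print(np.array(p["T"])[:3,3],bot.sense()["ee_pos"],p["K"][0][0])
E
```

```text
time_s: 4.05
ee_pos: [0.4658, 0.0591, 0.246]
eef_rot: [[-0.868, 0.488, -0.095], [0.081, -0.051, -0.995], [-0.49, -0.872, 0.004]]
wrist_force: [0.5, -0.5, -0.8]
width: 0.0599
shift mm [ 8.5 75.   7.5] rot [-0.14  0.35  0.74] t 4.1 F [ 0.6 -0.3 -0. ] w 0.0597
handle_mid [([302.0, 241.7], 0.68)]
crank [([286.4, 202.1], 0.59)]
hub_hole [([284.5, 206.3], 0.85), ([92.1, 301.3], 0.62)]
pin_head [([176.6, 165.5], 0.75)]
pred end [299.75777992 253.97778686] mid [298.40480538 241.87358953] SA [266.91448607 166.8280892 ] nuts [204.54300387 163.48214347] [330.13050876 164.61703392] pinend [161.30348617 165.81053195]
[0.47209893 0.05966104 0.40410537] [0.46573296 0.05121283 0.2440622 ] 346.2333029972834
```

View pics/w1.png

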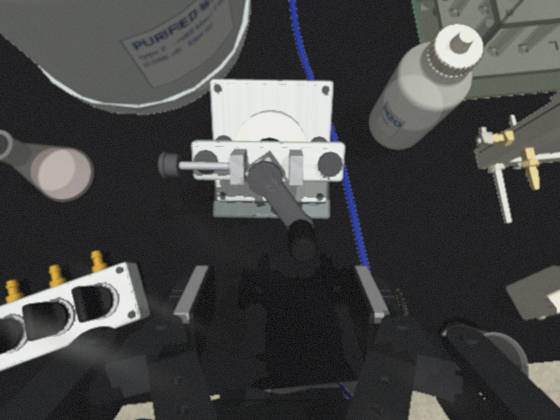

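```bash
python3 - <<'E'
from h import *
p=bot.capture("wrist")
im=cv2.resize(p["image"][140:270,140:360],None,fx=3.6,fy=3.6,interpolation=cv2.INTER_CUBIC)
im=cv2.convertScaleAbs(im,alpha=1.6,beta=10)
for X,c in ((hand(Q[3],.017),(0,0,255)),(hand(Q[3],-.018),(255,0,0)),(SA+.05*yy-.01*w,(0,255,0)),(SA-.05*yy-.01*w,(0,255,0)),(SA+.081*yy,(0,255,255))):
    q=(proj(p,W(Q,X))-[140,140])*3.6;cv2.circle(im,tuple(int(v) for v in q),3,c,-1);print(q/3.6+140)
cv2.imwrite("pics/w2.png",im)
R=Rcrank(Q); g=W(Q,hand(Q[3],.004))+R[:,1]*.011
rel(g,R);print(bot.sense()["qvel"])
E
```

```text
[286.16263327 254.535764  ]
[285.09350698 230.94396652]
[192.22695122 164.01377372]
[318.97410219 163.5702463 ]
[148.13193069 166.94246915]
shift mm [ 8.3 73.8  2.3] rot [-0.41 -0.16  0.84] t 4.35 F [ 0.   0.1 -0.5] w 0.06
[ 0.05934103  0.00398309 -0.24399421 -0.05549491  0.14159764 -0.06151669
 -0.29448135]
```

View pics/w2.png

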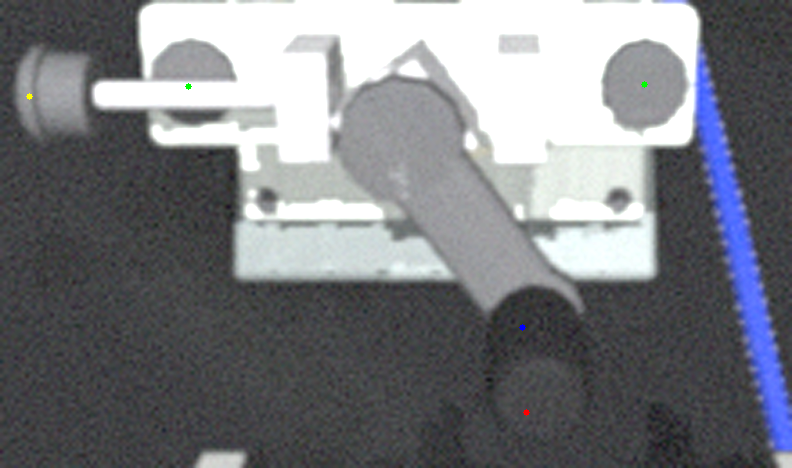

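```bash
python3 - <<'E'
from h import *
p=bot.capture("wrist")
for a in (.88,.92,.96):
    Q[3]=a;print(a,proj(p,W(Q,hand(a,.017))))
a=.92
R=Rcrank(Q); g=W(Q,hand(a,.004))+R[:,1]*.011
rel(g,R)
E
```

```text
0.88 [293.58769697 249.84847291]
0.92 [291.32591715 251.41753694]
0.96 [289.00423237 252.89921209]
shift mm [ 6.2 73.7  5.6] rot [-0.4  -0.16  0.83] t 4.4 F [-0.2 -0.4 -0.7] w 0.0597
```

```bash
python3 -m inch '[0.003,0.015,0.003,0,0,0,0.06, 0.005,0.03,0.0055,-0.4,-0.2,0.8,0.06, 0.005,0.03,0.0055,-0.4,-0.2,0.8,0.06, 0.005,0.03,0.0055,-0.4,-0.2,0.8,0.06]' 20
python3 - <<'E'
from h import *
Q[3]=a=.92
R=Rcrank(Q); g=W(Q,hand(a,.004))+R[:,1]*.011
rel(g,R)
p=bot.capture("wrist");rel(g,R)
E
```

```text
time_s: 4.9
ee_pos: [0.4755, 0.0458, 0.2163]
eef_rot: [[-0.862, 0.497, -0.1], [0.087, -0.051, -0.995], [-0.5, -0.866, 0.0]]
wrist_force: [0.5, 0.4, 0.3]
width: 0.06
shift mm [ 2.3 44.4  1.7] rot [0.05 0.14 0.  ] t 4.9 F [0.5 0.4 0.3] w 0.06
shift mm [ 2.5 44.5  2.1] rot [ 0.08  0.17 -0.03] t 4.95 F [ 1.8  0.2 -0.3] w 0.0602
```

```bash
python3 -m inch '[0.002,0.015,0.002,0,0,0,0.06, 0.002,0.03,0.002,0,0,0,0.06, 0.002,0.044,0.002,0,0,0,0.05, 0.002,0.044,0.002,0,0,0,0.03, 0.002,0.044,0.002,0,0,0,0.012, 0.002,0.044,0.002,0,0,0,0.012, 0.002,0.044,0.002,0,0,0,0.012, 0.002,0.044,0.002,0,0,0,0.012]' 20
python3 - <<'E'
from h import *
Q[3]=a=.92
R=Rcrank(Q); g=W(Q,hand(a,.004))+R[:,1]*.011
rel(g,R)
p=bot.capture("wrist");cv2.imwrite("pics/w3.png",cv2.convertScaleAbs(p["image"][130:400,130:440],alpha=1.6,beta=10));rel(g,R)
E
```

```text
time_s: 5.95
ee_pos: [0.4955, 0.0425, 0.177]
eef_rot: [[-0.862, 0.498, -0.099], [0.085, -0.05, -0.995], [-0.5, -0.866, 0.0]]
wrist_force: [-0.9, 0.6, 1.3]
width: 0.0175
shift mm [0.1 0.3 0.4] rot [ 0.1   0.22 -0.02] t 5.95 F [-0.9  0.6  1.3] w 0.0175
shift mm [0.1 0.3 0.4] rot [ 0.1   0.21 -0.02] t 6.0 F [-1.2 -0.6  3. ] w 0.0169
```

View pics/w3.png

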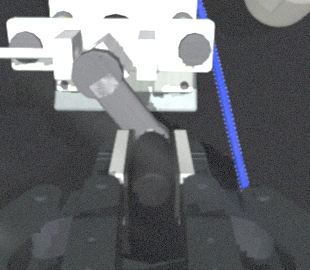

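```bash
cat >> h.py <<'E'
def circ(a0,da,n,r=.042):
    for k in range(1,n+1):
        a=a0+k*da; print(round(a,3),[round(r*(np.sin(a)-np.sin(a0)),4),round(.01*k*da/6.2832,4),round(r*(np.cos(a)-np.cos(a0)),4)])
E
python3 -c "
from h import *
circ(.92,.3,10)"
```

```text
1.22 [np.float64(0.006), 0.0005, np.float64(-0.011)]
1.52 [np.float64(0.0085), 0.001, np.float64(-0.0233)]
1.82 [np.float64(0.0073), 0.0014, np.float64(-0.0358)]
2.12 [np.float64(0.0024), 0.0019, np.float64(-0.0474)]
2.42 [np.float64(-0.0057), 0.0024, np.float64(-0.057)]
2.72 [np.float64(-0.0162), 0.0029, np.float64(-0.0638)]
3.02 [np.float64(-0.0283), 0.0033, np.float64(-0.0671)]
3.32 [np.float64(-0.0409), 0.0038, np.float64(-0.0668)]
3.62 [np.float64(-0.0528), 0.0043, np.float64(-0.0627)]
3.92 [np.float64(-0.0629), 0.0048, np.float64(-0.0553)]
```

```bash
python3 -m inch '[0.006,0.0005,-0.011,0,0,0,0.012, 0.0085,0.001,-0.0233,0,0,0,0.012, 0.0073,0.0014,-0.0358,0,0,0,0.012, 0.0024,0.0019,-0.0474,0,0,0,0.012, -0.0057,0.0024,-0.057,0,0,0,0.012, -0.0057,0.0024,-0.057,0,0,0,0.012]' 20
python3 - <<'E'
from h import *
Q[3]=a=2.42
R=Rcrank(Q); g=W(Q,hand(a,.004))+R[:,1]*.011
rel(g,R); print(R.T@bot.sense()["wrist_force"])
print("joints",bot.sense()["joints"].round(1))
E
```

```text
time_s: 6.75
ee_pos: [0.5083, 0.0985, 0.1782]
eef_rot: [[-0.861, 0.498, -0.099], [0.086, -0.05, -0.995], [-0.501, -0.866, 0.001]]
wrist_force: [2.0, -3.2, 3.9]
width: 0.0169
shift mm [1.  0.1 0.5] rot [ 0.07  0.2  -0.05] t 6.75 F [ 2.  -3.2  3.9] w 0.0169
[-3.91274944 -2.23203782  2.94395239]
joints [ -14.7  -10.7  -10.7  129.1   22.1   37.3 -136.2]
```

```bash
python3 -c "
from h import *
circ(2.42,.32,18)" | sed 's/np.float64//g'
```

```text
2.74 [(-0.0113), 0.0005, (-0.0071)]
3.06 [(-0.0243), 0.001, (-0.0103)]
3.38 [(-0.0377), 0.0015, (-0.0093)]
3.7 [(-0.05), 0.002, (-0.0041)]
4.02 [(-0.0601), 0.0025, (0.0047)]
4.34 [(-0.0669), 0.0031, (0.0163)]
4.66 [(-0.0697), 0.0036, (0.0293)]
4.98 [(-0.0682), 0.0041, (0.0426)]
5.3 [(-0.0627), 0.0046, (0.0548)]
5.62 [(-0.0536), 0.0051, (0.0646)]
5.94 [(-0.0419), 0.0056, (0.0711)]
6.26 [(-0.0287), 0.0061, (0.0735)]
6.58 [(-0.0155), 0.0066, (0.0717)]
6.9 [(-0.0034), 0.0071, (0.0658)]
7.22 [(0.0061), 0.0076, (0.0564)]
7.54 [(0.0122), 0.0081, (0.0445)]
7.86 [(0.0143), 0.0087, (0.0313)]
8.18 [(0.012), 0.0092, (0.0181)]
```

Do this in two halves to check the force midway.

```bash
python3 -m inch '[-0.0113,0.0005,-0.0071,0,0,0,0.012, -0.0243,0.001,-0.0103,0,0,0,0.012, -0.0377,0.0015,-0.0093,0,0,0,0.012, -0.05,0.002,-0.0041,0,0,0,0.012, -0.0601,0.0025,0.0047,0,0,0,0.012, -0.0669,0.0031,0.0163,0,0,0,0.012, -0.0697,0.0036,0.0293,0,0,0,0.012, -0.0682,0.0041,0.0426,0,0,0,0.012, -0.0627,0.0046,0.0548,0,0,0,0.012, -0.0627,0.0046,0.0548,0,0,0,0.012]' 20
python3 - <<'E'
from h import *
Q[3]=a=5.3
R=Rcrank(Q); g=W(Q,hand(a,.004))+R[:,1]*.011
rel(g,R); print(R.T@bot.sense()["wrist_force"])
print("joints",bot.sense()["joints"].round(1))
circ(5.3,.32,18)
E
```

```text
time_s: 8.0
ee_pos: [0.558, 0.0373, 0.2052]
eef_rot: [[-0.861, 0.498, -0.1], [0.086, -0.051, -0.995], [-0.5, -0.866, 0.001]]
wrist_force: [-0.7, -3.0, 5.2]
width: 0.0169
shift mm [ 0.1  0.2 -0.5] rot [ 0.05  0.15 -0.03] t 8.0 F [-0.7 -3.   5.2] w 0.0169
[-2.29541333 -4.71931786  3.05859866]
joints [ -11.6   -8.3   -3.   123.8   16.1   37.2 -120.9]
5.62 [np.float64(0.0091), 0.0005, np.float64(0.0098)]
5.94 [np.float64(0.0208), 0.001, np.float64(0.0163)]
6.26 [np.float64(0.034), 0.0015, np.float64(0.0187)]
6.58 [np.float64(0.0472), 0.002, np.float64(0.0169)]
6.9 [np.float64(0.0592), 0.0025, np.float64(0.011)]
7.22 [np.float64(0.0688), 0.0031, np.float64(0.0016)]
7.54 [np.float64(0.0749), 0.0036, np.float64(-0.0103)]
7.86 [np.float64(0.077), 0.0041, np.float64(-0.0235)]
8.18 [np.float64(0.0747), 0.0046, np.float64(-0.0367)]
8.5 [np.float64(0.0685), 0.0051, np.float64(-0.0486)]
8.82 [np.float64(0.0588), 0.0056, np.float64(-0.0578)]
9.14 [np.float64(0.0468), 0.0061, np.float64(-0.0636)]
9.46 [np.float64(0.0335), 0.0066, np.float64(-0.0653)]
9.78 [np.float64(0.0203), 0.0071, np.float64(-0.0627)]
10.1 [np.float64(0.0087), 0.0076, np.float64(-0.0561)]
10.42 [np.float64(-0.0003), 0.0081, np.float64(-0.0461)]
10.74 [np.float64(-0.0057), 0.0087, np.float64(-0.0339)]
11.06 [np.float64(-0.007), 0.0092, np.float64(-0.0206)]
```

```bash
python3 -m inch '[0.0091,0.0005,0.0098,0,0,0,0.012, 0.0208,0.001,0.0163,0,0,0,0.012, 0.034,0.0015,0.0187,0,0,0,0.012, 0.0472,0.002,0.0169,0,0,0,0.012, 0.0592,0.0025,0.011,0,0,0,0.012, 0.0688,0.0031,0.0016,0,0,0,0.012, 0.0749,0.0036,-0.0103,0,0,0,0.012, 0.077,0.0041,-0.0235,0,0,0,0.012, 0.0747,0.0046,-0.0367,0,0,0,0.012, 0.0685,0.0051,-0.0486,0,0,0,0.012, 0.0588,0.0056,-0.0578,0,0,0,0.012, 0.0468,0.0061,-0.0636,0,0,0,0.012, 0.0335,0.0066,-0.0653,0,0,0,0.012, 0.0203,0.0071,-0.0627,0,0,0,0.012, 0.0087,0.0076,-0.0561,0,0,0,0.012, -0.0003,0.0081,-0.0461,0,0,0,0.012, -0.0057,0.0087,-0.0339,0,0,0,0.012, -0.007,0.0092,-0.0206,0,0,0,0.012, -0.007,0.0092,-0.0206,0,0,0,0.012]' 20
python3 - <<'E'
from h import *
Q[3]=a=11.06
R=Rcrank(Q); g=W(Q,hand(a,.004))+R[:,1]*.011
rel(g,R); print(R.T@bot.sense()["wrist_force"])
print("joints",bot.sense()["joints"].round(1))
circ(11.06,.301,5)
E
```

```text
time_s: 10.38
ee_pos: [0.571, 0.0571, 0.2009]
eef_rot: [[-0.861, 0.498, -0.1], [0.086, -0.05, -0.995], [-0.501, -0.866, 0.0]]
wrist_force: [0.7, -1.1, 5.8]
width: 0.017
shift mm [0.4 0.2 0. ] rot [ 0.08  0.15 -0.04] t 10.375 F [ 0.7 -1.1  5.8] w 0.017
[-3.56464608 -4.62501058  1.00182969]
joints [  -9.7   -5.8   -7.   122.2   17.5   36.8 -124.1]
11.361 [np.float64(0.0027), 0.0005, np.float64(0.0123)]
11.662 [np.float64(0.0089), 0.001, np.float64(0.0233)]
11.963 [np.float64(0.0181), 0.0014, np.float64(0.0319)]
12.264 [np.float64(0.0294), 0.0019, np.float64(0.0374)]
12.565 [np.float64(0.0419), 0.0024, np.float64(0.0393)]
```

```bash
python3 -m inch '[0.0027,0.0005,0.0123,0,0,0,0.012, 0.0089,0.001,0.0233,0,0,0,0.012, 0.0181,0.0014,0.0319,0,0,0,0.012, 0.0294,0.0019,0.0374,0,0,0,0.012, 0.0419,0.0024,0.0393,0,0,0,0.012, 0.0419,0.0024,0.0393,0,0,0,0.012, 0.0419,0.0024,0.0393,0,0,0,0.012]' 20
python3 - <<'E'
from h import *
Q[3]=a=12.566
R=Rcrank(Q); g=W(Q,hand(a,.004))+R[:,1]*.011
rel(g,R); print(R.T@bot.sense()["wrist_force"])
p=bot.capture("wrist");q=bot.capture("scene")
f=lambda i:cv2.convertScaleAbs(cv2.resize(i,(400,400),interpolation=cv2.INTER_CUBIC),alpha=1.5)
cv2.imwrite("pics/w4.png",np.hstack([f(p["image"][100:300,150:350]),f(q["image"][160:260,215:315])]))
print(bot.sense()["joints"].round(1))
E
```

```text
time_s: 11.25
ee_pos: [0.5308, 0.0216, 0.1769]
eef_rot: [[-0.863, 0.496, -0.099], [0.086, -0.05, -0.995], [-0.499, -0.867, 0.001]]
wrist_force: [-7.4, -0.8, 10.0]
width: 0.0172
shift mm [-1.1  0.  -0.2] rot [0.05 0.2  0.09] t 11.25 F [-7.4 -0.8 10. ] w 0.0172
[  1.29772216 -12.28481453   1.52162232]
[  -8.3  -10.1   -4.7  128.9   15.5   33.7 -119.6]
```

View pics/w4.png

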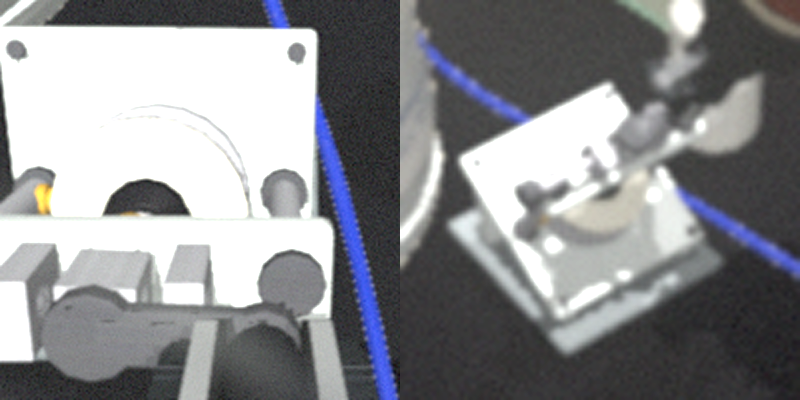

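```bash
python3 -m inch '[0,0,0,0,0,0,0.045, 0,0,0,0,0,0,0.045, 0,0,0,0,0,0,0.045, 0,-0.03,0,0,0,0,0.045, 0,-0.06,0,0,0,0,0.045, 0,-0.075,-0.01,0,0,0,0, 0,-0.075,-0.05,0,0,0,0, 0,-0.075,-0.09,0,0,0,0, 0,-0.075,-0.13,0,0,0,0, 0,-0.075,-0.158,0,0,0,0, 0,-0.075,-0.158,0,0,0,0, 0,-0.075,-0.158,0,0,0,0]' 20
python3 - <<'E'
from h import *
R=Rcrank(Q); g=W(Q,SA+.116*yy+.004*w)
rel(g,R); print(bot.sense()["joints"].round(1))
p=bot.capture("wrist")
im=cv2.resize(p["image"][100:350,150:560],None,fx=1.9,fy=1.9)
im=cv2.convertScaleAbs(im,alpha=1.5)
def dot(X,c):
    z=(proj(p,W(Q,X))-[150,100])*1.9;cv2.circle(im,tuple(int(v) for v in z),3,c,-1)
dot(SA+.081*yy,(0,255,255));dot(hand(12.566,.017),(0,0,255));dot(SA-.05*yy-.01*w,(0,255,0));dot(SA+.05*yy-.01*w,(0,255,0))
cv2.imwrite("pics/w5.png",im)
E
```

```text
time_s: 12.85
ee_pos: [0.51, 0.1823, 0.2417]
eef_rot: [[-0.862, 0.497, -0.099], [0.085, -0.051, -0.995], [-0.499, -0.867, 0.001]]
wrist_force: [-0.5, -0.8, -0.4]
width: -0.0003
shift mm [ -1.  104.7  -0.4] rot [0.04 0.21 0.06] t 12.85 F [-0.5 -0.8 -0.4] w -0.0003
[ -11.9   -9.4  -22.8  119.6   21.2   47.7 -142.3]
```

View pics/w5.png

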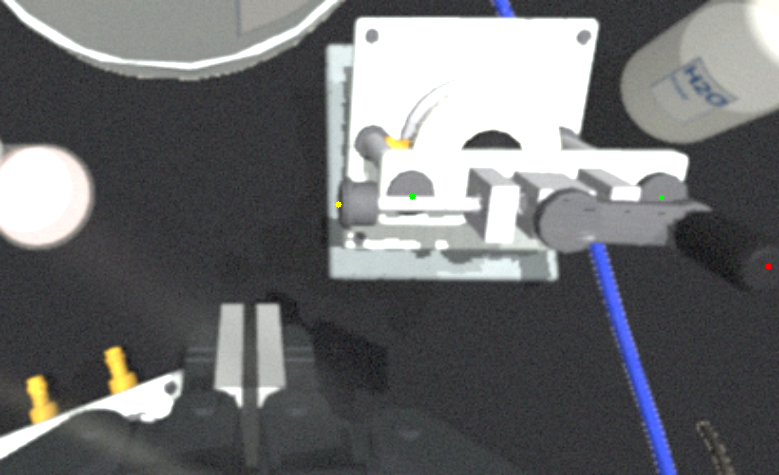

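```bash
python3 -m inch '[0,0.035,0,0,0,0,0, 0,0.07,0,0,0,0,0, 0,0.104,0,0,0,0,0, 0,0.104,0,0,0,0,0, 0,0.104,0,0,0,0,0]' 20
python3 - <<'E'
from h import *
R=Rcrank(Q); g=W(Q,SA+.055*yy+.004*w)
rel(g,R); print(bot.sense()["joints"].round(1))
E
```

```text
time_s: 13.52
ee_pos: [0.5619, 0.1777, 0.1531]
eef_rot: [[-0.862, 0.498, -0.099], [0.086, -0.05, -0.995], [-0.5, -0.866, 0.0]]
wrist_force: [0.3, -0.1, 0.6]
width: -0.0001
shift mm [ 0.   1.9 61.3] rot [ 0.08  0.18 -0.03] t 13.525 F [ 0.3 -0.1  0.6] w -0.0001
[ -10.3    2.   -22.7  121.    32.4   37.3 -151.1]
```

```bash
python3 -m inch '[0,0.001,0.01,0,0,0,0, 0,0.001,0.02,0,0,0,0, 0,0.001,0.028,0,0,0,0, 0,0.001,0.034,0,0,0,0, 0,0.001,0.04,0,0,0,0, 0,0.001,0.04,0,0,0,0]' 20
python3 - <<'E'
from h import *
R=Rcrank(Q); g=W(Q,SA+.055*yy+.004*w)
rel(g,R); print(bot.sense()["joints"].round(1),R.T@bot.sense()["wrist_force"])
E
```

```text
time_s: 14.28
ee_pos: [0.5584, 0.1374, 0.1512]
eef_rot: [[-0.862, 0.497, -0.1], [0.086, -0.051, -0.995], [-0.5, -0.866, 0.001]]
wrist_force: [-0.6, 0.2, -0.5]
width: 0.0002
shift mm [-0.5 -0.  20.8] rot [0.04 0.18 0.02] t 14.275 F [-0.6  0.2 -0.5] w 0.0002
[  -7.5   -0.4  -20.6  123.6   29.    34.7 -144.6] [ 0.80974205  0.12594729 -0.1825673 ]
```

```bash
python3 -m inch '[0,0,0.006,0,0,0,0, 0,0,0.011,0,0,0,0, 0,0,0.016,0,0,0,0, 0,0,0.019,0,0,0,0, 0,0,0.019,0,0,0,0]' 20
python3 - <<'E'
from h import *
R=Rcrank(Q); g=W(Q,SA+.055*yy+.004*w)
rel(g,R); print(R.T@bot.sense()["wrist_force"])
p=bot.capture("wrist");s=bot.capture("scene")
f=lambda i:cv2.convertScaleAbs(cv2.resize(i,(400,400),interpolation=cv2.INTER_CUBIC),alpha=1.5)
cv2.imwrite("pics/w6.png",np.hstack([f(p["image"][130:330,180:380]),f(s["image"][160:260,215:315])]))
E
```

```text
time_s: 14.9
ee_pos: [0.5565, 0.1186, 0.1512]
eef_rot: [[-0.862, 0.497, -0.099], [0.086, -0.05, -0.995], [-0.5, -0.866, 0.001]]
wrist_force: [-0.9, 0.2, -0.3]
width: 0.0005
shift mm [-0.4 -0.   2. ] rot [0.05 0.19 0.02] t 14.9 F [-0.9  0.2 -0.3] w 0.0005
[ 0.92259792 -0.21290991 -0.11035643]
```

View pics/w6.png

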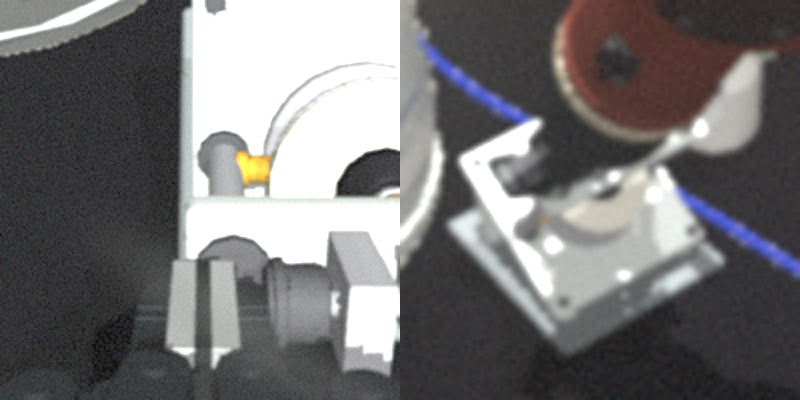

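```bash
python3 -m inch '[0,0,0.002,0,0,0,0, 0,0,0.004,0,0,0,0, 0,0,0.006,0,0,0,0, 0,0,0.006,0,0,0,0]' 20
python3 - <<'E'
from h import *
R=Rcrank(Q); g=W(Q,SA+.055*yy+.004*w)
rel(g,R); print(R.T@bot.sense()["wrist_force"])
E
```

```text
time_s: 15.5
ee_pos: [0.5561, 0.1154, 0.1515]
eef_rot: [[-0.862, 0.499, -0.096], [0.084, -0.047, -0.995], [-0.501, -0.866, -0.002]]
wrist_force: [1.7, 7.6, -3.1]
width: -0.0001
shift mm [-0.3  0.3 -1.2] rot [ 0.28  0.3  -0.05] t 15.5 F [ 1.7  7.6 -3.1] w -0.0001
[ 0.72569151  3.12252538 -7.74730634]
```

```bash
python3 -m inch '[0,0,0.003,0,0,0,0, 0,0,0.005,0,0,0,0, 0,0,0.005,0,0,0,0, 0,0,0.005,0,0,0,0]' 20
python3 - <<'E'
from h import *
R=Rcrank(Q); g=W(Q,SA+.055*yy+.004*w)
rel(g,R); print(R.T@bot.sense()["wrist_force"])
E
```

```text
time_s: 16.0
ee_pos: [0.5559, 0.1146, 0.1518]
eef_rot: [[-0.861, 0.5, -0.09], [0.081, -0.041, -0.996], [-0.502, -0.865, -0.005]]
wrist_force: [5.3, 20.8, -9.9]
width: -0.0002
shift mm [-0.3  0.6 -2. ] rot [ 0.62  0.47 -0.13] t 16.0 F [ 5.3 20.8 -9.9] w -0.0002
[  2.2914616   10.14576098 -21.26177674]
```

```bash
python3 -m inch '[0,0,-0.012,0,0,0,0, 0,0,-0.025,0,0,0,0, 0,-0.04,-0.025,0,0,0,0, 0,-0.09,-0.025,0,0,0,0, 0,-0.14,-0.025,0,0,0,0, 0,-0.14,-0.025,0,10,-10,0, 0,-0.14,-0.025,0,10,-20,0, 0,-0.14,-0.025,0,10,-20,0]' 20
python3 - <<'E'
from h import *
p=bot.capture("wrist");s=bot.capture("scene")
f=lambda i:cv2.convertScaleAbs(cv2.resize(i,(400,400),interpolation=cv2.INTER_CUBIC),alpha=1.5)
im=p["image"].copy()
for X,c in ((SA+.041*yy,(0,255,255)),(hand(12.566,.017),(0,0,255)),(SA+.05*yy-.01*w,(0,255,0))):
    print(proj(p,W(Q,X)),proj(s,W(Q,X))); cv2.circle(im,tuple(int(v) for v in proj(p,W(Q,X))),1,c,-1)
c=proj(p,W(Q,SA)).astype(int);c=np.clip(c,[100,100],[460,320])
cv2.imwrite("pics/w7.png",np.hstack([f(im[c[1]-100:c[1]+100,c[0]-100:c[0]+100]),f(s["image"][250:350,180:280])]))
S=bot.sense();print(S["joints"].round(1),S["ee_pos"],S["eef_rot"].round(2).tolist())
t=bot.capture("top")
for n in ("tap_middle_grip","tap_left","tap_right","tap_middle","pin_head"):
    print(n,[[(np.round(x["uv"],1).tolist(),round(x["confidence"],2)) for x in bot.search_frame(q,n)[:2]] for q in (p,s,t)])
E
```

```text
time_s: 17.0
ee_pos: [0.4898, 0.139, 0.2727]
eef_rot: [[-0.949, 0.175, -0.262], [0.268, 0.013, -0.963], [-0.166, -0.984, -0.059]]
wrist_force: [0.5, 0.4, 0.2]
width: -0.0001
[314.35126189 131.6543319 ] [257.95378418 201.77331081]
[459.57225974 151.50060977] [291.73972484 178.88742949]
[301.67365508 127.82341793] [254.0129541  204.70175038]
[  -8.    -4.8  -14.3  107.5    2.2   67.5 -128.4] [0.48868937 0.13959185 0.27175165] [[-0.95, 0.18, -0.26], [0.27, 0.01, -0.96], [-0.17, -0.98, -0.06]]
tap_middle_grip [[([173.2, 273.9], 0.68)], [([229.0, 293.8], 0.77)], [([294.4, 197.0], 0.48), ([192.4, 250.2], 0.44)]]
tap_left [[([141.5, 293.4], 0.92), ([541.7, 241.3], 0.73)], [([219.0, 308.7], 0.58)], [([172.0, 259.8], 0.68)]]
tap_right [[([208.7, 254.5], 0.63)], [([240.0, 282.7], 0.66)], [([203.4, 247.8], 0.45)]]
tap_middle [[([175.1, 269.8], 0.72), ([540.7, 241.3], 0.47)], [([228.4, 297.6], 0.5)], [([191.0, 253.6], 0.47), ([171.9, 257.6], 0.18)]]
pin_head [[([322.1, 128.7], 0.96), ([410.6, 127.7], 0.67)], [([379.3, 196.7], 0.74)], []]
```

View pics/w7.png

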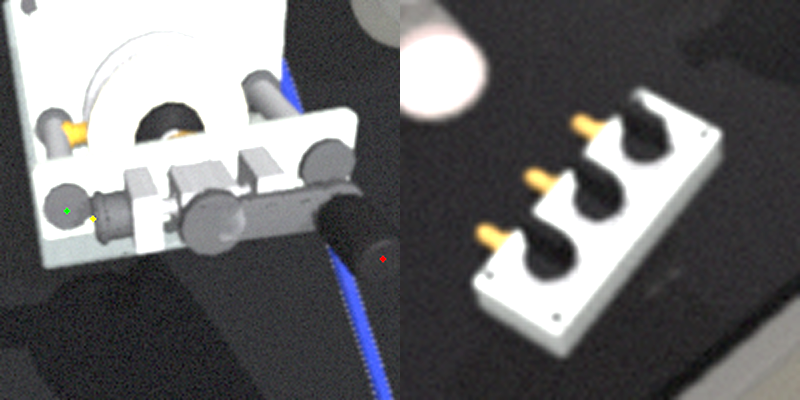

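```bash
cat >> h.py <<'E'
def Rtap(th): # z = -y_block rotated; th = world yaw of block minus tap angle
    z=Rz(th)@np.array([0,-1.,0]);y=np.array([0,0,-1.]);return np.column_stack([np.cross(y,z),y,z])
E
python3 - <<'E'
from h import *
p=bot.capture("wrist");s=bot.capture("scene");t=bot.capture("top")
print(tri([ray(p,(173.2,273.9)),ray(s,(229,293.8)),ray(t,(191.7,251))]))
print(onz(p,(173.2,273.9),.06),onz(s,(229,293.8),.06),onz(t,(191.7,251),.06))
print("L",onz(p,(141.5,293.4),.05),"R",onz(p,(208.7,254.5),.05))
rel(np.array([.446,.290,.16]),Rtap(np.radians(14)))
E
```

```text
(array([0.44994465, 0.28894491, 0.05358036]), [np.float64(0.8385777341564717), np.float64(1.4874901193156898), np.float64(2.317042670281812)])
[0.45204629 0.28663082 0.06      ] [0.44752078 0.29188583 0.06      ] [0.44733069 0.28617896 0.06      ]
L [0.43616925 0.33443555 0.05      ] R [0.46135523 0.24522337 0.05      ]
shift mm [  98.8  105.  -127. ] rot [  0.82 -29.24 -10.31] t 18.05 F [-0.2  0.1  0. ] w 0.0
```

```bash
python3 - <<'E'
from h import *
rel(np.array([.448,.289,.16]),Rtap(np.radians(14)+np.pi))
E
```

```text
shift mm [  96.7  105.4 -126.6] rot [ 13.84 150.16   1.1 ] t 18.05 F [-0.2  0.1  0. ] w 0.0
```

```bash
python3 -m inch '[0.012,0,-0.016,0.86,9.4,0.07,0.034, 0.024,0,-0.032,1.7,18.8,0.14,0.034, 0.036,0,-0.048,2.6,28.1,0.2,0.034, 0.048,0,-0.064,3.5,37.5,0.28,0.034, 0.06,0,-0.08,4.3,46.9,0.34,0.034, 0.072,0,-0.096,5.2,56.3,0.4,0.034, 0.084,0,-0.112,6.1,65.7,0.48,0.034, 0.097,0,-0.127,6.9,75.1,0.55,0.034, 0.097,0,-0.127,7.8,84.5,0.6,0.034, 0.097,0.02,-0.127,8.65,93.9,0.7,0.034, 0.097,0.04,-0.127,9.5,103.2,0.76,0.034, 0.097,0.06,-0.127,10.4,112.6,0.83,0.034, 0.097,0.08,-0.127,11.2,122,0.9,0.034, 0.097,0.105,-0.127,12.1,131.4,0.96,0.034, 0.097,0.105,-0.127,13,140.8,1.03,0.034, 0.097,0.105,-0.127,13.84,150.16,1.1,0.034, 0.097,0.105,-0.127,13.84,150.16,1.1,0.034, 0.097,0.105,-0.127,13.84,150.16,1.1,0.034, 0.097,0.105,-0.127,13.84,150.16,1.1,0.034]' 20
python3 - <<'E'
from h import *
rel(np.array([.448,.289,.16]),Rtap(np.radians(14)+np.pi))
p=bot.capture("wrist");S=bot.sense();print(S["joints"].round(1))
c=proj(p,[.448,.289,.06]);print(c)
for n in ("tap_middle_grip","tap_left","tap_right"):
    print(n,[(np.round(x["uv"],1).tolist(),round(x["confidence"],2),onz(p,x["uv"],.06).round(4).tolist()) for x in bot.search_frame(p,n)[:2]])
im=cv2.LUT(p["image"],(255*(np.arange(256)/255)**.5).astype(np.uint8))
for X in ([.448,.289,.071],):cv2.circle(im,tuple(int(v) for v in proj(p,X)),2,(0,0,255),-1)
cv2.imwrite("pics/w8.png",cv2.resize(im[100:400,100:460],None,fx=2,fy=2))
E
```

```text
time_s: 20.42
ee_pos: [0.4526, 0.1482, 0.1144]
eef_rot: [[0.332, 0.411, -0.849], [0.741, 0.444, 0.504], [0.584, -0.797, -0.157]]
wrist_force: [-0.2, 0.5, 0.8]
width: 0.0338
shift mm [129.4  24.2  67.7] rot [-6.05 46.5  37.8 ] t 20.425 F [-0.2  0.5  0.8] w 0.0338
[  80.3  -21.8  -74.6  137.3  -75.5   49.9 -152.1]
[386.98793077 293.93637314]
tap_middle_grip [([385.3, 288.2], 0.82, [0.446, 0.2782, 0.06])]
tap_left [([418.8, 303.4], 0.74, [0.4292, 0.3108, 0.06]), ([385.5, 285.5], 0.26, [0.4444, 0.2735, 0.06])]
tap_right [([356.5, 256.3], 0.61, [0.449, 0.2252, 0.06])]
```

View pics/w8.png

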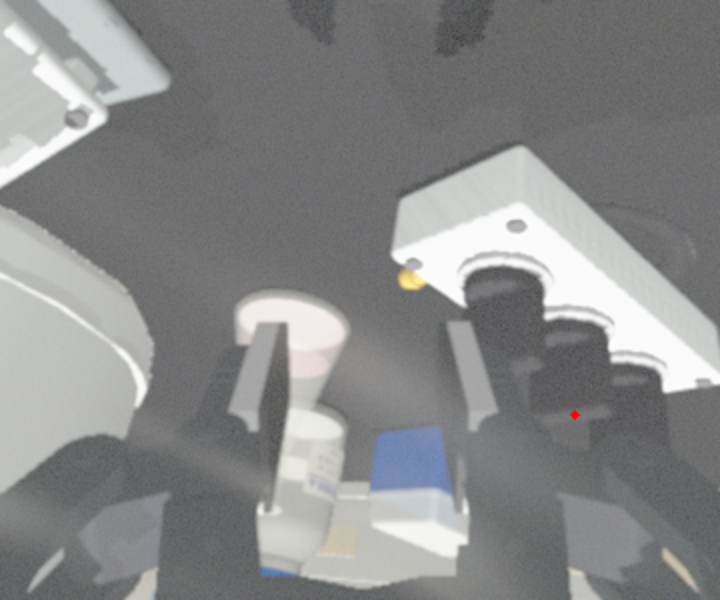

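```bash
python3 - <<'E'
from h import *
rel(np.array([.47,.16,.28]),Rtap(np.radians(14)))
rel(np.array([.47,.16,.28]),Rtap(np.radians(40)))
S=bot.sense();print(S["qvel"])
R=np.array(S["eef_rot"]);print("up in tool",R.T@[0,0,.1])
E
```

```text
shift mm [ 111.1 -120.   -35.6] rot [  45.79 -126.03    7.32] t 20.625 F [ 0.  -0.4  0.3] w 0.0338
shift mm [ 111.1 -120.   -35.6] rot [  51.29 -150.25   -3.52] t 20.625 F [ 0.  -0.4  0.3] w 0.0338
[-0.94967129  0.08245397 -0.25695432  0.04219701  0.01017218 -0.01695544
 -0.03385752]
up in tool [ 0.05824591 -0.07975032 -0.01572579]
```

```bash
python3 -m inch '[0.015,-0.02,-0.004,3.4,-9.3,0.5,0.034, 0.03,-0.04,-0.008,6.8,-18.7,1.1,0.034, 0.045,-0.06,-0.012,10.2,-28,1.6,0.034, 0.06,-0.08,-0.016,13.6,-37,2.1,0.034]' 20
python3 - <<'E'
from h import *
rel(np.array([.47,.16,.28]),Rtap(np.radians(14)))
S=bot.sense();print(S["joints"].round(1))
E
```

```text
time_s: 21.12
ee_pos: [0.4524, 0.1501, 0.216]
eef_rot: [[-0.268, 0.183, -0.946], [0.876, 0.455, -0.16], [0.401, -0.871, -0.283]]
wrist_force: [0.2, 0.6, -1.0]
width: 0.0336
shift mm [ 29.7 -48.  -36.3] rot [ 32.18 -88.6    5.35] t 21.125 F [ 0.2  0.6 -1. ] w 0.0336
[  77.4  -18.5  -68.9  120.2  -50.3   68.3 -137.8]
```

```bash
python3 -m inch '[0.003,-0.005,-0.004,3.6,-9.8,0.6,0.034, 0.006,-0.01,-0.008,7.1,-19.7,1.2,0.034, 0.01,-0.016,-0.012,10.7,-29.5,1.8,0.034, 0.013,-0.021,-0.016,14.3,-39.4,2.4,0.034, 0.016,-0.026,-0.02,17.9,-49.2,3,0.034, 0.02,-0.032,-0.024,21.5,-59.1,3.6,0.034, 0.023,-0.037,-0.028,25,-68.9,4.2,0.034, 0.026,-0.042,-0.032,28.6,-78.8,4.8,0.034, 0.03,-0.048,-0.036,32.2,-88.6,5.35,0.034, 0.03,-0.048,-0.036,32.2,-88.6,5.35,0.034]' 20
python3 - <<'E'
from h import *
rel(np.array([.448,.289,.2]),Rtap(np.radians(14)+np.pi/2))
S=bot.sense();print(S["joints"].round(1))
E
```

```text
time_s: 22.38
ee_pos: [0.4697, 0.1618, 0.2799]
eef_rot: [[-0.971, 0.0, 0.239], [-0.239, 0.003, -0.971], [-0.001, -1.0, -0.003]]
wrist_force: [-0.1, 0.2, -0.1]
width: 0.0339
shift mm [  -9.2   80.2 -128.4] rot [ 8.000e-02 -9.018e+01 -1.800e-01] t 22.375 F [-0.1  0.2 -0.1] w 0.0339
[  46.2    7.4  -74.1   98.6    7.1   79.3 -105.3]
```

```bash
python3 -m inch '[0,0,0,0,-9,0,0.034, 0,0,0,0,-18,0,0.034, 0,0,0,0,-27,0,0.034, 0,0,-0.02,0,-36,0,0.034, 0,0,-0.04,0,-45,0,0.034, -0.003,0,-0.06,0,-54,0,0.034, -0.005,0,-0.08,0,-63,0,0.034, -0.007,0,-0.1,0,-72,0,0.034, -0.009,0,-0.12,0,-81,0,0.034, -0.009,0,-0.128,0,-90,0,0.034, -0.009,0,-0.128,0,-90,0,0.034]' 20
python3 - <<'E'
from h import *
rel(np.array([.448,.289,.16]),Rtap(np.radians(14)+np.pi))
S=bot.sense();print(S["joints"].round(1))
E
```

```text
time_s: 23.75
ee_pos: [0.4484, 0.2862, 0.2792]
eef_rot: [[0.232, -0.002, 0.973], [-0.973, 0.003, 0.232], [-0.004, -1.0, -0.001]]
wrist_force: [0.1, 0.4, -0.5]
width: 0.0339
shift mm [ -2.4 119.3   0.4] rot [ -0.12 -90.58  -0.22] t 23.75 F [ 0.1  0.4 -0.5] w 0.0339
[ 26.3  16.2 -74.1  94.3  15.5  81.4 -36.2]
```

```bash
python3 -m inch '[0,0,0,0,-9,0,0.034, -0.001,0,0,0,-18,0,0.034, -0.002,0,0,0,-27,0,0.034, -0.0024,0.01,0,0,-36,0,0.034, -0.0024,0.03,0,0,-45,0,0.034, -0.0024,0.05,0,0,-54,0,0.034, -0.0024,0.07,0,0,-63,0,0.034, -0.0024,0.09,0,0,-72,0,0.034, -0.0024,0.105,0,0,-81,0,0.034, -0.0024,0.119,0,0,-90.5,0,0.034, -0.0024,0.119,0,0,-90.5,0,0.034]' 20
python3 - <<'E'
from h import *
rel(np.array([.448,.289,.16]),Rtap(np.radians(14)+np.pi))
p=bot.capture("wrist");S=bot.sense();print(S["joints"].round(1))
for n in ("tap_middle_grip","tap_left","tap_right"):
    print(n,[(np.round(x["uv"],1).tolist(),round(x["confidence"],2),onz(p,x["uv"],.06).round(4).tolist()) for x in bot.search_frame(p,n)[:2]])
im=cv2.LUT(p["image"],(255*(np.arange(256)/255)**.5).astype(np.uint8))
R=Rz(np.radians(14))
for d in ([-.017,0,.041],[.017,0,.041],[-.031,-.08,0],[.031,-.08,0],[-.031,.08,0],[.031,.08,0]):
    cv2.circle(im,tuple(int(v) for v in proj(p,R@np.array(d)+[.448,.289,.03])),2,(0,0,255),-1)
cv2.imwrite("pics/w9.png",cv2.resize(im[100:400,100:460],None,fx=2,fy=2))
E
```

```text
time_s: 25.12
ee_pos: [0.448, 0.2872, 0.1597]
eef_rot: [[0.972, -0.003, -0.237], [0.237, 0.002, 0.972], [-0.002, -1.0, 0.003]]
wrist_force: [-0.5, 1.3, -0.1]
width: 0.0337
shift mm [ 0.4 -0.3  1.7] rot [-0.15 -0.31 -0.13] t 25.125 F [-0.5  1.3 -0.1] w 0.0337
[ 23.5  25.2 -74.  103.5  25.4  70.9  45.9]
tap_middle_grip [([283.7, 209.2], 0.74, [0.4461, 0.2891, 0.06])]
tap_left [([349.4, 211.3], 0.92, [0.4365, 0.3353, 0.06]), ([283.1, 211.0], 0.67, [0.4475, 0.289, 0.06])]
tap_right [([224.3, 211.2], 0.73, [0.4576, 0.248, 0.06])]
```

View pics/w9.png

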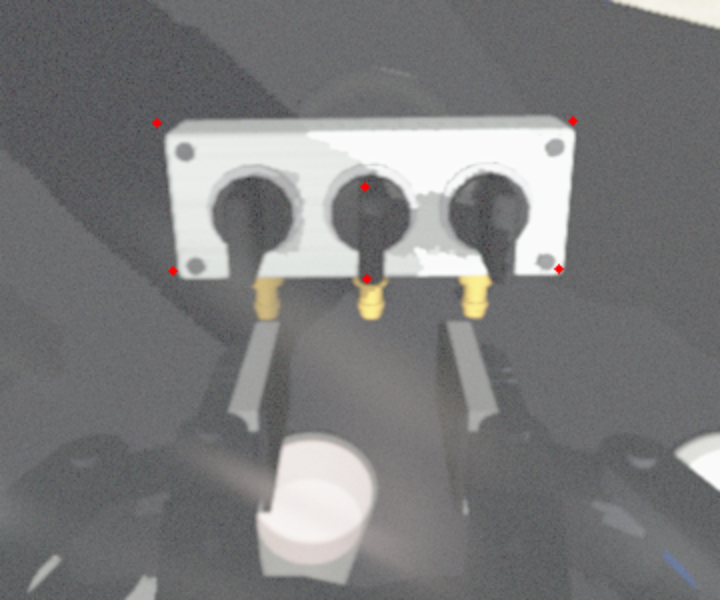

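```bash
python3 - <<'E'
from h import *
p=bot.capture("wrist")
f=lambda x,y:(100+x/2,100+y/2)
X=np.array([onz(p,f(*c),.03)[:2] for c in ((167,137),(573,131),(565,275),(178,278))]);print(X.round(4).tolist(),X.mean(0))
d=X[2]-X[3]+X[1]-X[0];print("yaw",np.degrees(np.arctan2(-d[0],d[1])),[np.linalg.norm(X[i]-X[i-1]).round(4) for i in range(4)])
print("bar far end top",onz(p,f(371,281),.071))
print("disc",onz(p,f(370,213),.042))
rel(np.array([.449,.290,.053]),Rtap(np.radians(14)+np.pi))
E
```

```text
[[0.4434, 0.2093], [0.4035, 0.3625], [0.4621, 0.3796], [0.5019, 0.2228]] [0.45271831 0.2935608 ]
yaw 14.421920341937723 [np.float64(0.06), np.float64(0.1584), np.float64(0.0611), np.float64(0.1618)]
bar far end top [0.46636194 0.29649549 0.071     ]
disc [0.45109097 0.29271234 0.042     ]
shift mm [  0.7 108.4   1. ] rot [-0.16 -0.13  0.05] t 25.375 F [ 0.  -0.3 -0.5] w 0.0339
```

```bash
python3 -m inch '[0.002,0.03,0.0027,0,0,0,0.034, 0.002,0.06,0.0027,0,0,0,0.034, 0.002,0.085,0.0027,0,0,0,0.034, 0.002,0.1,0.0027,0,0,0,0.034, 0.002,0.108,0.0027,0,0,0,0.034, 0.002,0.108,0.0027,0,0,0,0.034, 0.002,0.108,0.0027,0,0,0,0.02, 0.002,0.108,0.0027,0,0,0,0.004, 0.002,0.108,0.0027,0,0,0,0.004, 0.002,0.108,0.0027,0,0,0,0.004, 0.002,0.108,0.0027,0,0,0,0.004]' 20
python3 - <<'E'
from h import *
rel(np.array([.450,.292,.053]),Rtap(np.radians(14)+np.pi))
R=np.array(bot.sense()["eef_rot"]);print(R.T@bot.sense()["wrist_force"],bot.sense()["joints"].round(1))
E
```

```text
time_s: 26.75
ee_pos: [0.4503, 0.2914, 0.0536]
eef_rot: [[0.97, 0.001, -0.242], [0.242, 0.002, 0.97], [0.001, -1.0, 0.001]]
wrist_force: [-0.2, -3.1, 4.8]
width: 0.0097
shift mm [-0.1  0.6  0.7] rot [-0.08  0.03  0.06] t 26.75 F [-0.2 -3.1  4.8] w 0.0097
[-0.97437438 -4.76140208 -2.92708158] [ 16.2  32.3 -66.2 108.8  33.8  61.4  40.1]
```

```bash
python3 -m inch '[0,0,-0.0008,0,8,0,0.004, 0,0,-0.0008,0,16,0,0.004, 0,0,-0.0008,0,24,0,0.004, 0,0,-0.0008,0,32,0,0.004, 0,0,-0.0008,0,40,0,0.004, 0,0,-0.0008,0,48,0,0.004, 0,0,-0.0008,0,56,0,0.004, 0,0,-0.0008,0,64,0,0.004, 0,0,-0.0008,0,72,0,0.004, 0,0,-0.0008,0,80,0,0.004, 0,0,-0.0008,0,86,0,0.004, 0,0,-0.0008,0,90,0,0.004, 0,0,-0.0008,0,90,0,0.004]' 20
python3 - <<'E'
from h import *
rel(np.array([.450,.292,.053]),Rtap(np.radians(14.4)+np.pi/2))
S=bot.sense();print(S["wrist_torque"].round(3),S["joints"].round(1))
E
```

```text
time_s: 28.38
ee_pos: [0.4504, 0.2913, 0.0536]
eef_rot: [[0.244, 0.001, 0.97], [-0.97, 0.003, 0.244], [-0.002, -1.0, 0.002]]
wrist_force: [1.0, -0.8, 4.0]
width: 0.0095
shift mm [-0.8  0.6 -0.2] rot [-0.11 -0.28 -0.14] t 28.375 F [ 1.  -0.8  4. ] w 0.0095
[-0.395 -0.331  0.156] [  3.1  23.3 -47.8 109.4  20.6  56.1 -39.9]
```

```bash
python3 -m inch '[0,0,0,0,2,0,0.004, 0,0,0,0,4,0,0.004, 0,0,0,0,6,0,0.004, 0,0,0,0,6,0,0.004]' 20
python3 - <<'E'
from h import *
rel(np.array([.450,.292,.053]),Rtap(np.radians(14.4)+np.pi/2))
S=bot.sense();print(S["wrist_torque"].round(3),S["joints"].round(1))
E
```

```text
time_s: 28.88
ee_pos: [0.4504, 0.2913, 0.0537]
eef_rot: [[0.144, 0.002, 0.99], [-0.99, 0.002, 0.144], [-0.002, -1.0, 0.002]]
wrist_force: [1.9, -3.4, 7.6]
width: 0.0102
shift mm [-0.7  0.7 -0.3] rot [-0.12 -6.1  -0.1 ] t 28.875 F [ 1.9 -3.4  7.6] w 0.0102
[-0.826 -0.287  1.83 ] [  2.2  23.  -46.7 109.4  20.   55.9 -45.3]
```

```bash
python3 -m inch '[0,0,0,0,0,0,0.034, 0,0,0,0,0,0,0.034, 0,0,0,0,0,0,0.034, 0,-0.02,0,0,0,0,0.034, 0,-0.05,0,0,0,0,0.034, 0,-0.1,0,0,0,0,0.034, 0,-0.14,0,0,0,0,0.034, 0,-0.14,0,0,0,0,0.034]' 20
python3 - <<'E'
from h import *
p=bot.capture("wrist");s=bot.capture("scene")
g=(255*(np.arange(256)/255)**.5).astype(np.uint8)
f=lambda i:cv2.LUT(cv2.resize(i,(400,400),interpolation=cv2.INTER_CUBIC),g)
c=proj(p,[.45,.292,.06]).astype(int);c=np.clip(c,[110,110],[450,310])
cv2.imwrite("pics/w10.png",np.hstack([f(p["image"][c[1]-110:c[1]+110,c[0]-110:c[0]+110]),f(s["image"][170:340,160:330])]))
for n in ("beaker","flask","wash_bottle","timer"): print(n,[(np.round(x["uv"],1).tolist(),round(x["confidence"],2)) for x in bot.search_frame(s,n)[:1]])
E
```

```text
time_s: 29.88
ee_pos: [0.4511, 0.2923, 0.1973]
eef_rot: [[0.141, 0.005, 0.99], [-0.99, 0.005, 0.141], [-0.004, -1.0, 0.006]]
wrist_force: [0.1, -0.3, -0.4]
width: 0.034
beaker [([368.2, 225.3], 0.62)]
flask [([183.9, 261.2], 0.62)]
wash_bottle [([296.5, 167.7], 0.56)]
timer [([378.3, 196.7], 0.8)]
```

```bash
python3 - <<'E'
from h import *
P=[bot.capture("wrist"),bot.capture("scene"),bot.capture("top")]
t=np.linspace(0,2*np.pi,40);by=np.radians(14.4)
def hull(p,pts,m):
    c=cv2.convexHull(np.array([proj(p,x)*8 for x in pts]).round().astype(np.int32));cv2.fillConvexPoly(m,c,1,shift=3)
for name,off in (("left",.046),("mid",0),("right",-.046)):
  for ci,p in enumerate(P):
    g=cv2.cvtColor(p["image"],cv2.COLOR_BGR2GRAY);dark=(g<60).astype(np.uint8)
    res=[]
    for a in np.arange(-.2,1.8,.1):
      best=0
      for cx in np.arange(-.004,.0041,.002):
       for cy in np.arange(-.004,.0041,.002):
        c=np.array([.450,.2925,0])+Rz(by)@np.array([cx,off+cy,0])
        m=np.zeros_like(g)
        hull(p,[c+[.016*np.cos(x),.016*np.sin(x),z] for x in t for z in (.03,.042)],m)
        hull(p,[c+Rz(by-a)@np.array([sx*.017,sy*.005,z]) for sx in(-1,1) for sy in (-1,1) for z in (.041,.071)],m)
        # evaluate inside the block top's neighbourhood of this tap
        r=np.zeros_like(g);b=Rz(by);cc=np.array([.450,.2925,0])+b@np.array([0,off,0])
        hull(p,[cc+b@np.array([sx*.03,sy*.022,.03]) for sx in(-1,1) for sy in(-1,1)],r)
        i=(m&dark&r).sum()/max(1,((m|dark)&r).sum());best=max(best,i)
      res.append(best)
    k=int(np.argmax(res));print(name,["wrist","scene","top"][ci],"best a",round(-.2+.1*k,2),round(res[k],3),"at0",round(res[2],3),"at1.5/1.6",round(res[17],3),round(res[18],3))
E
```

```text
left wrist best a 1.7 0.258 at0 0.253 at1.5/1.6 0.257 0.257
left scene best a 0.2 0.632 at0 0.623 at1.5/1.6 0.613 0.605
left top best a -0.2 0 at0 0 at1.5/1.6 0 0
mid wrist best a 1.4 0.704 at0 0.595 at1.5/1.6 0.704 0.704
mid scene best a 0.9 0.696 at0 0.656 at1.5/1.6 0.67 0.663
mid top best a -0.2 0 at0 0 at1.5/1.6 0 0
right wrist best a 0.6 0.847 at0 0.831 at1.5/1.6 0.829 0.829
right scene best a 0.2 0.76 at0 0.753 at1.5/1.6 0.75 0.738
right top best a -0.2 0 at0 0 at1.5/1.6 0 0
```

```bash
python3 -m inch '[0,-0.04,0,0,0,0,0.034, 0,-0.08,0.0,0,0,0,0.034, 0.05,-0.1,-0.03,0,0,0,0.034, 0.1,-0.12,-0.05,0,0,0,0.034, 0.15,-0.12,-0.06,0,0,0,0.034, 0.15,-0.12,-0.06,0,0,0,0.034]' 20
python3 - <<'E'
from h import *
b=Rz(np.radians(14.4))
for c in ("top","scene"):
    p=bot.capture(c);o=cv2.imread(f"pics/{c}.png").astype(float);n=p["image"].astype(float)
    d=np.abs(cv2.GaussianBlur(o,(0,0),1)-cv2.GaussianBlur(n,(0,0),1)).max(2)
    for nm,off in (("left",.046),("mid",0),("right",-.046)):
        u_,v_=proj(p,np.array([.449,.291,.055])+b@np.array([0,off,0])).astype(int)
        q=d[v_-7:v_+8,u_-7:u_+8];print(c,nm,q.mean().round(1),q.max().round(1),(n[v_-7:v_+8,u_-7:u_+8].mean()-o[v_-7:v_+8,u_-7:u_+8].mean()).round(1))
    for nm,(x,y,z) in dict(beaker=(0,0,0)).items(): pass
    for nm in ("beaker","flask","wash_bottle","timer"): print(nm,[np.round(x["uv"],1).tolist() for x in bot.search_frame(p,nm)[:1]])
E
```

```text
time_s: 31.08
ee_pos: [0.4116, 0.1296, 0.3125]
eef_rot: [[0.134, 0.0, 0.991], [-0.991, 0.001, 0.134], [-0.001, -1.0, 0.0]]
wrist_force: [0.1, 0.8, 0.2]
width: 0.0339
top left 4.2 15.7 -3.7
top mid 22.8 112.7 3.2
top right 78.8 167.2 -12.3
beaker [[369.8, 268.8]]
flask [[297.7, 200.1]]
wash_bottle [[342.2, 161.5]]
timer [[402.3, 247.8]]
scene left 3.8 17.7 0.5
scene mid 43.0 186.3 -7.1
scene right 2.9 83.9 -0.0
beaker [[367.7, 223.3]]
flask [[185.6, 261.8]]
wash_bottle []
timer [[380.6, 198.2]]
```

```bash
python3 -c "
from h import *
print(bot.sense()['qvel'].round(2),bot.sense()['wrist_force'].round(1));print(bot.finish_job())"
```

```text
[ 0.29 -0.13  0.18  0.03  0.11 -0.01  0.01] [ 0.9  1.  -0.9]
the job is handed in; nothing more can be done
None
```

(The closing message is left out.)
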